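Angle a length of profile past the clamp post into the drill jig

ROBOT

A 6-joint arm with a two-finger parallel gripper is mounted at the origin on a cart in front of the work surface, level with it; the furniture and walls round the work are solid. World frame = base frame: x ahead of the robot, y to its left, z up, the work surface at z = 0. Lengths are in m, angles in degrees, forces in N, time in s.
With the tool pointing down it reaches from about 0.25 to 0.725 m from the base axis. Payload 9.7 kg.
Tool frame: the origin (TCP) lies on the centre line of the jaws, within the pads' length; the fingertips stand 19 mm ahead of it and the grasp point (between the pads) is the TCP (bot.tcp_to_tips is the z of the fingertips in the tool frame, in m); z points along the fingers, y is the line along which they close (so a half turn about z gives the same grasp; the last joint's range is limited). The gripper opens to 85 mm and grips with 20 to 120 N. Pads are 22 mm wide; open, the fingers measure 114 mm over their backs; the gripper's body (76 mm by 85 mm) begins 54 mm behind the grasp point. The pads swing forward as they close: fully open they stand 13 mm farther back than shut.
Start: joints at [-70.073, 4.979, 10.078, 95.1, 0, 90], TCP at [0.187, -0.517, 0.25] pointing down, gripper open.
Joint ranges: [-179.16, 179.16], [-48.56, 103.87], [-65.8, 70.77], [-126.05, 130.52], [-82.76, 87.17], [-180, 180]. Speed limits (degrees/s): [127.2, 127.2, 147.25, 180, 180, 180].

INTERFACE

Orientations are given as [roll, pitch, yaw] about the fixed x, y, z axes, in that order (R = Rz(yaw) Ry(pitch) Rx(roll)).
In Python, from workcell import bot gives the robot as it stands. The module is installed in compiled form; this text tells all that it offers.
- The arm moves only by the tool play_rows, never from a script. Its argument "increments" is a list of rows, each an object with "slide": the shift along the tool's x, y, z in mm, a list of three; "angular": the turn, a rotation vector about the tool's x, y, z in degrees, a list of three; "claw": the opening, from -1 (shut) to 1 (fully open). In form: [{"slide": [x, y, z], "angular": [rx, ry, rz], "claw": claw}, ...]. A call has 1 to 8 rows; each row shifts and turns the commanded pose from where the row before left it, along the tool's axes as they then stand; what a row does not reach is not made up. A row lasts 1/10 s, in which the tool goes at most 50 mm and 8.59 degrees, less where a joint would pass 70% of its speed; a pose out of reach is approached as far as the arm can. A call is refused whole if a number of a shift passes 50 or a number of a turn 8.59, either way. A call with a gripper value outside its range is refused whole. The fingers move at their own pace and stop on an object; "squeeze" is the grip in N (left out, the last holds). Time passes only in rows, so rows that do not move let the fingers close. It gives the time, the measured TCP pose, the force, the opening and the grip force at its end, in the units of the state.
- bot.get_obs(): the state, without advancing time (a new reading comes with each control period).
- bot.camera(name): name is "side" or "top"; returns the picture (384x512x3 uint8, red, green, blue); there is no depth.
- bot.camera_info(name): a dict with "fovy" (degrees; the focal length in pixels is half the picture's height over the tangent of half this angle, whatever the lens; pixels are square), "cx", "cy" (the principal point, pixels), "k1" (the pictures are not rectified: a ray, as slopes to the right and down, at radius r is drawn at 1 + k1 r^2 times it, then the intrinsics apply), "R" (3x3) and "t" (3): a world point X has camera coordinates R X + t. Camera axes: x right, y down, z forward; pixel columns grow to the right and rows downward; lengths in m; the calibration is good to about 2 mm. A picture is of the moment at which its call begins. camera_info takes no time and is no camera call.
- bot.job_done(): hands the job in; it is judged then, once.
The state is a dict: "time": time; "q": joint angles; "qd": joint speeds; "joint_efforts": joint torques, N m; "ee_pos": TCP position; "tcp_rot": TCP orientation; "wrist_force": force on the tool from outside, world axes, zero at the start; "torque": the same for the moment, N m; "opening": finger opening in m; "grasp_force": force on a finger pad.
Only numpy, scipy, OpenCV 4.12 (cv2) and the standard library are available. Lean on these libraries where they do the work, as an engineer would, in place of code of your own. Each camera call takes 0.05 s, during which the arm holds its last target. There are 200 camera calls.

TASK

Get the loose slotted aluminium profile ready for drilling, only by pushing it gently with the fingertips, never pinching or lifting it: push its left end in behind the clamp post, then swing its right end in behind the short right stop, so that it lies between the two stops, flat against the jig's fence. Then push the clamp's lever round to the right and away from you until the clamp is fully closed on the profile, and leave everything else on the bench where it is.

Things in the scene. Friction and masses are not known exactly. Their poses are not given: they have to be found in the camera images.
- jig: Steel drill jig screwed to the worktop. Origin on the worktop at the bay's inner left corner, where the fence's front face meets the left stop's inner face; x points away from the robot through the fence, y left along it, z up. The bay runs from y = 0 to -245 mm in front of the fence face x = 0. Fence: dark angle, 34 mm high, y = +20 to -265 mm, 38 mm deep. All positions below are in this frame
- left_stop (a point): Top of the left stop's inner edge: jig y = 0. A steel block 18 mm wide, 18 mm high, reaching 24 mm out in front of the fence (to x = -24 mm)
- right_stop (a point): Top of the right stop's inner edge: jig y = -245 mm. A steel block 16 mm wide, 18 mm high, shorter than the left: it reaches only 14 mm out in front of the fence (to x = -14 mm)
- bush_plate (a point): Front edge of the drill-bush plate on the fence, middle of its top (jig x = -18, y = -140 mm, 42 mm high). The plate juts out over the bay from y = -108 to -172 mm; its underside is 34 mm above the worktop, its two drill bushes end at 48 mm
- clamp_post (a point): Clamp's pivot axis, jig x = -47, y = -40 mm, 20 mm up. On it turns a round steel cam of radius 17 mm, 9 to 27 mm up, 11 mm off the axis. Lever open: cam centre at jig x = -50, y = -50.5 mm, 33 mm free between cam and fence (30 mm in the worst start). Closed: 19.5 mm, so it squeezes the profile. Its foot plate, 7 mm high, covers x = -38 to -84, y = -20 to -60 mm
- clamp_lever (a joint): Clamp lever's angle, rad. 0: open, lever pointing to the robot (jig -x); grows counterclockwise seen from above; 1.6: fully closed, against its stop, lever parallel to the fence and pointing right (jig -y). From about 1.35 the cam squeezes a seated profile. It stays where it is left; about 2 N at the knob turn it, up to about 10 N at the end
- lever_knob (a point): Centre of the black ball knob, 23 mm across, at the end of the clamp lever, 74 mm from the pivot axis, 36 mm above the worktop. The lever is an 8.4 mm steel rod, its axis 32 to 36 mm above the worktop; it passes over the foot plate and over the profile
- profile: Loose straight length of slotted aluminium profile, 20 x 20 x 240 mm, 0.14 kg, lying on the worktop. Origin at the middle of its underside; its y axis runs along it toward its left end, x away from the robot, z up. It starts in front of the bay and too far to the right
- profile_left (a point): Centre of the profile's left end face, 120 mm from its middle, 10 mm above the worktop
- profile_right (a point): Centre of the profile's right end face, 120 mm from its middle, 10 mm above the worktop
- spanner_8: Bystander: small open-ended spanner, 124 x 21 x 6 mm, lying; origin at its middle
- marker: Bystander: white marker pen, 128 x 12 x 12 mm, lying; origin at its middle
- big_cap: Bystander: blue can capacitor, 25 mm across and 44 mm high, standing; origin under its centre
- pliers_blue: Bystander: pliers with blue handles, 146 x 49 x 12 mm, lying; origin at its middle
- screw_tin: Bystander: round open tin, 63 mm across, 29 mm high; origin under its centre
- battery_9v: Bystander: small block battery, 49 x 27 x 18 mm, lying; origin under its centre
- heatsink: Bystander: black finned heat sink, 25 x 42 x 20 mm, behind the fence; origin under its centre

How it is judged (in metres and radians):
On the way, in this order (a step that is already met when the one before it is completed fails the run):
1. the profile's left end is behind the clamp post while its right end still stands out in front of the right stop (x of profile_left in the frame of jig above -0.034 m and y of profile_left in the frame of jig above -0.03 m and x of profile_right in the frame of jig below -0.018 m), for 0.1 s.
2. the profile lies in the bay between the stops, along the fence, with the clamp still open (x of profile_left in the frame of jig above -0.02 m and x of profile_right in the frame of jig above -0.015 m and y of profile_right in the frame of jig above -0.2475 m and value of joint clamp_lever below 1.4 rad), for 0.1 s.
At the end, for the whole second after the job is handed in: The profile lies flat on the worktop between the two stops (2.5 mm allowed for compliance), both ends within 2.5 mm of the fence and along it within 0.02 rad; the clamp lever is past 1.5 rad and the clamped profile presses on the jig with more than 4 N; the profile is at rest (x of each of profile_left, profile_right in the frame of jig above -0.0125 m and y of profile_left in the frame of jig below 0.0025 m and y of profile_right in the frame of jig above -0.2475 m and angle between the y axis of profile and the y axis of jig, either way round below 0.02 rad and height (world z) of profile below 0.004 m and value of joint clamp_lever above 1.5 rad and contact force between profile and jig above 4 N and linear speed of profile below 0.01 m/s); the robot touches nothing.
It fails at once if the profile is lifted or tipped (height (world z) of profile above 0.008 m or angle between profile's own z axis and vertical above 0.1 rad).
It fails at once if the profile is pinched: squeezed with the fingers on both sides of it (x of the grasp point in the frame of profile between -0.009 and 0.009 m and y of the grasp point in the frame of profile between -0.119 and 0.119 m and z of the grasp point in the frame of profile below 0.036 m and contact force between the fingers and profile above 15 N).
It fails at once if the profile is rammed: more than 60 N between fingers and profile (contact force between the fingers and profile above 60 N).
It fails at once if a bystander is moved by more than 15 mm (distance of any of spanner_8, marker, big_cap, pliers_blue, screw_tin, battery_9v, heatsink from where it was at the start of the episode above 0.015 m).
It also fails if it takes over 72 s, if anything falls off the work surface, if the arm or the gripper's body presses on something with over 40 N, if the wrist force passes 120 N, or if a joint passes its speed limit or range.

## Working session

There is one attempt and no reset: what is moved stays moved. The work goes in short steps, Python scripts to look and compute and a tool call to move; the robot and the scene stay as the last step left them, time stands still between calls to the robot, and variables do not carry over. Pictures are saved under pics/ and viewed, at most 10 in all, crops included, and the job is handed in when it is done.

Besides the shell and the picture viewer there is one more tool, called as a command line: name --argument value ..., lists and objects as JSON in quotes. play_rows: Moves the arm, as the interface text tells. Its arguments: {"type":"object","properties":{"increments":{"type":"array"},"squeeze":{"type":"number"}},"required":["increments"]}

```bash
mkdir -p pics; cat > h.py <<'E'
import numpy as np,cv2
from workcell import bot
def ray(cam,u,v):
    i=bot.camera_info(cam);f=192/np.tan(np.radians(i['fovy'])/2)
    d=np.array([(u-i['cx'])/f,(v-i['cy'])/f]);s=d.copy()
    for _ in range(30): s=d/(1+i['k1']*(s@s))
    R=np.array(i['R']);t=np.array(i['t'])
    return -R.T@t, R.T@np.array([s[0],s[1],1])
def px(cam,u,v,z):
    c,d=ray(cam,u,v); return (c+d*(z-c[2])/d[2])
def proj(cam,X):
    i=bot.camera_info(cam);f=192/np.tan(np.radians(i['fovy'])/2)
    p=np.array(i['R'])@np.array(X)+np.array(i['t']);s=p[:2]/p[2];s=s*(1+i['k1']*(s@s));return s*f+[i['cx'],i['cy']]
def snap(cam,name,crop=None,k=1):
    im=bot.camera(cam)[:,:,::-1]
    if crop: a,b,c,d=crop; im=im[b:d,a:c]
    im=cv2.resize(im,None,fx=k,fy=k,interpolation=cv2.INTER_CUBIC); cv2.imwrite('pics/'+name,im)
E
python3 - <<'E'
from h import *
snap('top','t0.png',None,1.5); snap('side','s0.png',None,1.5)
for c in('top','side'):print(bot.camera_info(c))
print(bot.get_obs())
E
```

```text
{'fovy': 43.29855240100932, 'cx': 253.46837037546194, 'cy': 198.72309750038, 'k1': -0.04914935496399091, 'R': array([[ 0.0631416 , -0.9979897 , -0.00544889],
       [-0.96843599, -0.05995078, -0.24194553],
       [ 0.24113248,  0.02055373, -0.97027453]]), 't': array([-0.11891599,  0.52114581,  1.10520113])}
{'fovy': 43.17455384825645, 'cx': 252.5394388543926, 'cy': 203.54120594498315, 'k1': -0.04389277735309018, 'R': array([[-0.97563826, -0.21900275,  0.01295291],
       [-0.11510474,  0.46073148, -0.88004398],
       [ 0.18676424, -0.86009552, -0.47471551]]), 't': array([0.48302513, 0.17095244, 1.06933645])}
{'time': 0.1, 'q': array([-7.00706600e+01,  5.00821838e+00,  1.00397999e+01,  9.50988531e+01,
       -7.47988700e-04,  9.00016235e+01]), 'qd': array([ 0.03648175,  0.01197669,  0.04199623, -0.00434619,  0.04668868,
       -0.07987966]), 'joint_efforts': array([ 1.41115746e-03, -5.21562159e+01,  4.65651584e+01,  1.60175812e-02,
        1.26247753e-05, -2.34616448e-05]), 'ee_pos': array([ 0.18741135, -0.51690116,  0.24965858]), 'tcp_rot': array([-1.79932728e+02,  7.49894366e-04,  1.99277173e+01]), 'wrist_force': array([-0.58917843,  1.00876728, -0.02672534]), 'torque': array([ 0.039977 , -0.0265926,  0.0648742]), 'grasp_force': 0.0, 'opening': 0.08549100735590774}
```

View pics/t0.png

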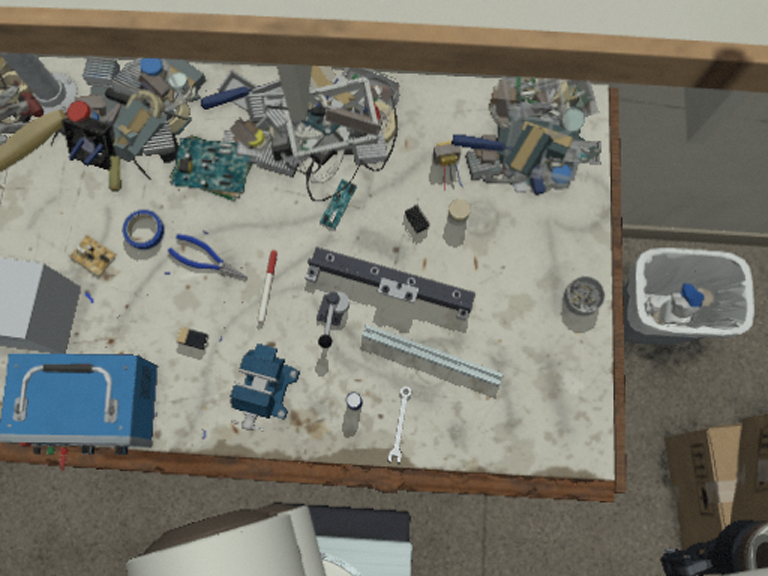

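View pics/s0.png

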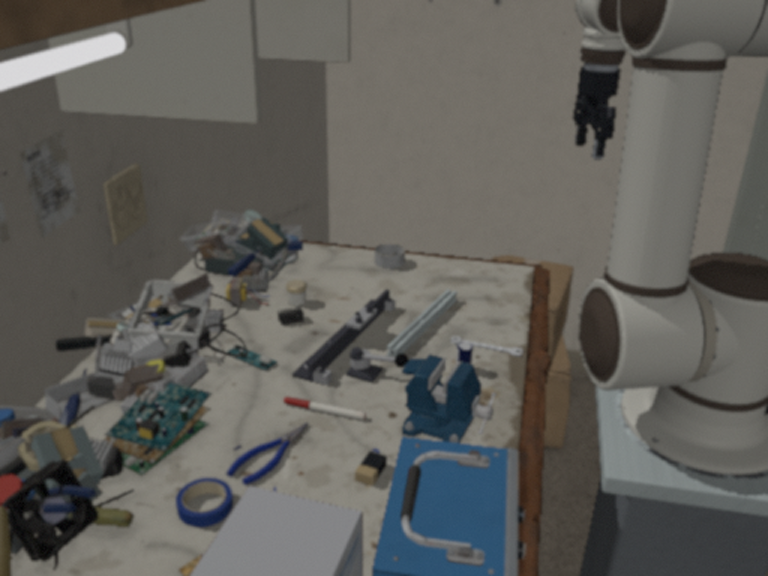

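The top view shows the jig from about (310,265) to (472,305) in the 1.5x picture, the profile from (362,330) to (502,385), the knob at (325,341), the can at (353,401) and the spanner at (400,425). I'll take an enlarged crop next.

```bash
python3 - <<'E'
from h import *
snap('top','t1.png',(195,160,345,270),5)
E
```

```text
(no output)
```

View pics/t1.png

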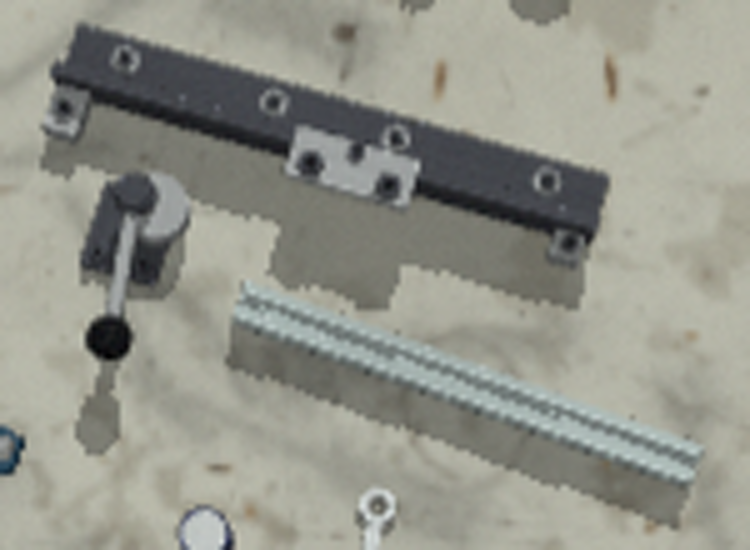

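The crop shows the fence's rear corners at (80,25) and (608,180), the stop fronts at (78,137) and (549,256), the bush plate front at (287,175) to (408,207), the knob at (109,338), and the profile's top corners at (243,283), (233,318), (703,452) and (692,483). I'll fit poses to these.

```bash
cat >> h.py <<'E'
from scipy.optimize import least_squares
def up(U,V,o=(195,160),k=5): return (np.array([U,V])+.5)/k-.5+np.array(o)
def fit(L,x0,o=(195,160),k=5,cam='top'):
    def w(p,q): c,s=np.cos(p[2]),np.sin(p[2]); return [p[0]+c*q[0]-s*q[1],p[1]+s*q[0]+c*q[1],q[2]]
    f=lambda p:np.concatenate([proj(cam,w(p,np.array(q)/1000))-up(*uv,o,k) for q,uv in L])
    r=least_squares(f,x0); return r.x, r.fun.reshape(-1,2)
def tojig(j,X): c,s=np.cos(j[2]),np.sin(j[2]); d=np.array(X[:2])-j[:2]; return np.array([c*d[0]+s*d[1],-s*d[0]+c*d[1]])*1000
def tow(j,q): c,s=np.cos(j[2]),np.sin(j[2]); q=np.array(q)/1000; return np.array([j[0]+c*q[0]-s*q[1],j[1]+s*q[0]+c*q[1]])
E
python3 - <<'E'
from h import *
J=[((38,20,34),(80,25)),((38,-265,34),(608,180)),((-18,-108,42),(287,175)),((-18,-172,42),(408,207)),((-24,0,18),(78,137)),((-24,18,18),(44,130)),((-14,-245,18),(549,256)),((-14,-261,18),(581,266))]
j,r=fit(J,[.5,0,-.3]);print('jig',j,'\n',r.round(2).tolist())
P=[((10,120,20),(243,283)),((-10,120,20),(233,318)),((10,-120,20),(703,452)),((-10,-120,20),(692,483))]
p,r=fit(P,[.45,-.1,-.3]);print('prof',p,'\n',r.round(2).tolist())
print('prof in jig',tojig(j,p),np.degrees(p[2]-j[2]))
for y in(120,-120):print(tojig(j,tow(p,(0,y))))
for n,uv,z in(('knob',(109,338),.036),('pivot',(135,193),.04),('can',(205,530),.044),('ring',(377,505),.006)):
    X=px('top',*up(*uv),z);print(n,X.round(4),tojig(j,X).round(1))
print('spanner end',px('top',397/1.5,458/1.5,.005))
for n,q in(('left stop',(0,0)),('rightstop',(0,-245))):print(n,tow(j,q))
np.save('j.npy',j);np.save('p.npy',p)
E
```

```text
jig [ 0.58344879  0.02095093 -0.23220324] 
 [[-1.08, -3.12], [2.16, -2.56], [-0.61, 0.79], [0.1, 1.7], [-0.24, 0.97], [-0.18, 0.38], [0.02, 0.9], [-0.2, 0.71]]
prof [ 0.44852992 -0.1755883  -0.29216988] 
 [[0.42, -0.19], [-0.42, 0.21], [0.17, -0.74], [-0.17, 0.71]]
prof in jig [ -86.06984067 -222.31228695] -3.4358353621622775
[ -78.87815594 -102.52798218]
[ -93.26152541 -342.09659173]
knob [4.573e-01 3.000e-04 3.600e-02] [-118.   -49.1]
pivot [ 0.5299 -0.007   0.04  ] [-45.7 -39.5]
can [ 0.3662 -0.0536  0.044 ] [-194.3 -122.6]
ring [ 0.3877 -0.1354  0.006 ] [-154.5 -197.3]
spanner end [ 0.27906964 -0.12861658  0.005     ]
left stop [0.58344879 0.02095093]
rightstop [ 0.52706885 -0.21747369]
```

```bash
python3 - <<'E'
from h import *
J=[((-18,-108,42),(287,175)),((-18,-172,42),(408,207)),((-24,0,18),(78,137)),((-24,18,18),(44,130)),((-14,-245,18),(549,256)),((-14,-261,18),(581,266)),((-47,-40,40),(135,193))]
j,r=fit(J,[.5,0,-.3]);print('jig',j,'\n',r.round(2).tolist());np.save('j.npy',j)
p=np.load('p.npy')
print('prof in jig',tojig(j,p),np.degrees(p[2]-j[2]))
k=px('top',*up(109,338),.036);print('knob',tojig(j,k))
psi=j[2]-.1;print('psi',np.degrees(psi))
t=tow(p,(-33,0));d=t-bot.get_obs()['ee_pos'][:2]
print(t,'tool dx,dy',d@[np.cos(psi),np.sin(psi)]*1000,d@[np.sin(psi),-np.cos(psi)]*1000)
E
```

```text
jig [ 0.58536797  0.02083626 -0.2293204 ] 
 [[-0.46, -0.07], [0.26, 0.77], [-0.1, 0.25], [-0.05, -0.32], [0.19, -0.11], [-0.03, -0.31], [0.19, -0.23]]
prof in jig [ -88.60537286 -222.38782151] -3.6010095915213167
knob [-120.01911216  -49.13084266]
psi -18.86866925161461
[ 0.41692843 -0.16608328] tool dx,dy 103.75046035453325 -406.2218406156533
```

play_rows --increments '[{"slide":[0,0,0],"angular":[0,0,7.76],"claw":1},{"slide":[0,0,0],"angular":[0,0,7.76],"claw":1},{"slide":[0,0,0],"angular":[0,0,7.76],"claw":1},{"slide":[0,0,0],"angular":[0,0,7.76],"claw":1},{"slide":[0,0,0],"angular":[0,0,7.76],"claw":1}]'

```text
time: 0.65
ee_pos: [0.1874, -0.517, 0.25]
tcp_rot: [-180.0, 0.0, -19.2]
wrist_force: [0.3, 0.1, 0.5]
opening: 0.0855
grasp_force: 0.0
```

play_rows --increments '[{"slide":[10,-40,0],"angular":[0,0,0],"claw":1},{"slide":[10,-40,0],"angular":[0,0,0],"claw":1},{"slide":[10,-40,0],"angular":[0,0,0],"claw":1},{"slide":[10,-40,0],"angular":[0,0,0],"claw":1},{"slide":[10,-40,0],"angular":[0,0,0],"claw":1},{"slide":[10,-40,0],"angular":[0,0,0],"claw":1},{"slide":[10,-40,0],"angular":[0,0,0],"claw":1},{"slide":[10,-40,0],"angular":[0,0,0],"claw":1}]'

```text
time: 1.45
ee_pos: [0.3672, -0.2386, 0.2502]
tcp_rot: [-180.0, -0.0, -18.9]
wrist_force: [0.2, -1.8, -0.8]
opening: 0.0855
grasp_force: 0.0
```

play_rows --increments '[{"slide":[10,-40,30],"angular":[0,0,0],"claw":1},{"slide":[10,-40,30],"angular":[0,0,0],"claw":1},{"slide":[0,0,40],"angular":[0,0,0],"claw":1},{"slide":[0,0,40],"angular":[0,0,0],"claw":1},{"slide":[0,0,40],"angular":[0,0,0],"claw":1},{"slide":[0,0,0],"angular":[0,0,0],"claw":1},{"slide":[0,0,0],"angular":[0,0,0],"claw":1}]'

```text
time: 2.15
ee_pos: [0.4104, -0.1722, 0.0721]
tcp_rot: [-180.0, 0.0, -18.9]
wrist_force: [-0.3, -0.6, 0.1]
opening: 0.0854
grasp_force: 0.0
```

```bash
cat >> h.py <<'E'
def st():
    j=np.load('j.npy');o=bot.get_obs();e=o['ee_pos'];print('t',round(o['time'],2),'tcp',e.round(4),'rot',o['tcp_rot'].round(2),'F',o['wrist_force'].round(1),'open',round(o['opening'],4),'jig',tojig(j,e).round(1),'relyaw',round(o['tcp_rot'][2]-np.degrees(j[2]),2))
E
python3 - <<'E'
from h import *
st();print(bot.tcp_to_tips)
e=bot.get_obs()['ee_pos']
u,v=map(int,proj('side',e));u2,v2=map(int,proj('top',e));print(u,v,u2,v2)
a=bot.camera('side')[v-55:v+55,u-70:u+70,::-1];b=bot.camera('top')[v2-55:v2+55,u2-70:u2+70,::-1]
im=np.hstack([cv2.resize(x,None,fx=2.8,fy=2.8,interpolation=2) for x in(a,b)]);cv2.imwrite('pics/a1.png',im)
E
```

```text
t 2.15 tcp [ 0.4104 -0.1722  0.0721] rot [-1.800e+02  5.000e-02 -1.888e+01] F [-0.3 -0.6  0.1] open 0.0854 jig [-126.5 -227.8] relyaw -5.74
0.019
299 196 287 248
```

View pics/a1.png

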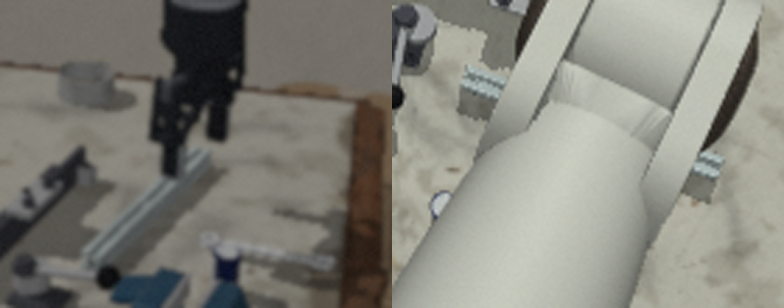

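The side crop, left half, shows the left fingertip's bottom at about (172,174) in front of the profile. The arm covers the top view. I'll work out how far ahead of the TCP the tip is.

```bash
python3 - <<'E'
from h import *
e=bot.get_obs()['ee_pos'];ps=np.radians(-18.88);ty=np.array([np.sin(ps),-np.cos(ps),0])
print('seen',229+172/2.8,141+174/2.8)
for s in(-50,50):
  for d in(6,19):print(s,d,proj('side',e+ty*s/1000-[0,0,d/1000]))
E
```

```text
seen 290.42857142857144 203.14285714285714
-50 6 [289.74345013 205.18810331]
-50 19 [289.49049848 209.68785435]
50 6 [307.07911946 190.22254306]
50 19 [306.76032195 194.53190577]
```

play_rows --increments '[{"slide":[0,0,20],"angular":[0,0,0],"claw":1},{"slide":[0,0,20],"angular":[0,0,0],"claw":1},{"slide":[0,0,10],"angular":[0,0,0],"claw":1},{"slide":[0,0,8],"angular":[0,0,0],"claw":1},{"slide":[5,0,0],"angular":[0,0,0],"claw":1},{"slide":[4,0,0],"angular":[0,0,0],"claw":1},{"slide":[3,0,0],"angular":[0,0,0],"claw":1},{"slide":[3,0,0],"angular":[0,0,0],"claw":1}]'

```text
time: 3.05
ee_pos: [0.4255, -0.1774, 0.0141]
tcp_rot: [180.0, -0.1, -18.9]
wrist_force: [-0.4, -0.4, -0.5]
opening: 0.0853
grasp_force: 0.0
```

play_rows --increments '[{"slide":[4,0,0],"angular":[0,0,0],"claw":1},{"slide":[4,0,0],"angular":[0,0,0],"claw":1},{"slide":[4,0,0],"angular":[0,0,0],"claw":1},{"slide":[4,0,0],"angular":[0,0,0],"claw":1},{"slide":[4,0,0],"angular":[0,0,0],"claw":1},{"slide":[4,0,0],"angular":[0,0,0],"claw":1},{"slide":[4,0,0],"angular":[0,0,0],"claw":1},{"slide":[4,0,0],"angular":[0,0,0],"claw":1}]'

```text
time: 3.85
ee_pos: [0.4554, -0.1876, 0.0134]
tcp_rot: [-180.0, 0.0, -18.9]
wrist_force: [-2.0, 0.8, 1.9]
opening: 0.0856
grasp_force: 1.1
```

play_rows --increments '[{"slide":[4,0,0],"angular":[0,0,0],"claw":1},{"slide":[2,0,0],"angular":[0,0,0],"claw":1},{"slide":[0,0,0],"angular":[0,0,0],"claw":1}]'

```text
time: 4.15
ee_pos: [0.4611, -0.1895, 0.0134]
tcp_rot: [180.0, -0.0, -18.9]
wrist_force: [-0.3, -1.1, 0.1]
opening: 0.085
grasp_force: 0.0
```

```bash
python3 - <<'E'
from h import *
st()
cv2.imwrite('pics/a2.png',np.hstack([cv2.resize(bot.camera(c)[y:y+120,x:x+160,::-1],None,fx=2.5,fy=2.5,interpolation=2) if 0 else cv2.resize(bot.camera(c)[y:y+150,x:x+130,::-1],None,fx=3,fy=3,interpolation=2) for c,x,y in(('top',220,150),('side',190,150))]))
E
```

```text
t 4.15 tcp [ 0.4611 -0.1895  0.0134] rot [ 1.800e+02 -2.000e-02 -1.887e+01] F [-0.3 -1.1  0.1] open 0.085 jig [ -73.2 -233.1] relyaw -5.73
```

View pics/a2.png

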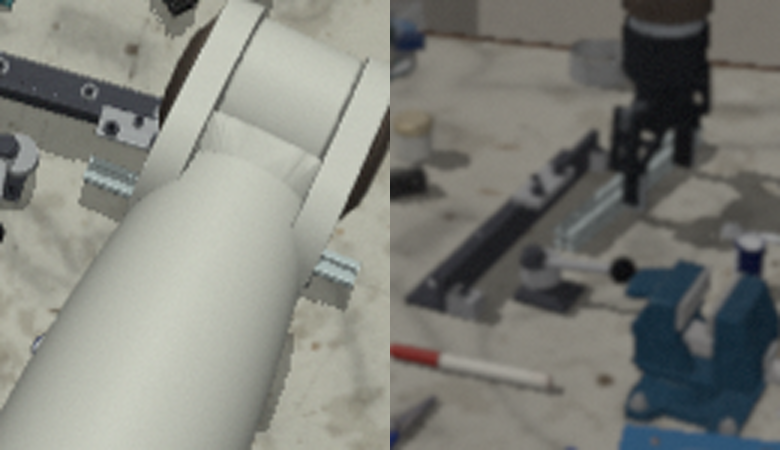

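The profile is aligned with the tool. In the top crop its left end is at (92,155) and (83,183), its right end at (360,262) and (352,288).

```bash
cat >> h.py <<'E'
def prof(bl,fl,br,fr,o,k):
    P=[((10,120,20),bl),((-10,120,20),fl),((10,-120,20),br),((-10,-120,20),fr)]
    P=[a for a in P if a[1] is not None]
    p,r=fit(P,[.48,-.15,-.3],o,k);j=np.load('j.npy')
    print('prof jig',tojig(j,p).round(1),'rel',round(np.degrees(p[2]-j[2]),2),'L',tojig(j,tow(p,(0,120))).round(1),'R',tojig(j,tow(p,(0,-120))).round(1),'res',r.round(2).tolist());return p
E
python3 - <<'E'
from h import *
prof((92,155),(83,183),(360,262),(352,288),(220,150),3)
E
```

```text
prof jig [ -54.  -226.5] rel -5.32 L [ -42.8 -107. ] R [ -65.1 -346. ] res [[-0.44, 0.9], [-0.47, -1.21], [0.49, 0.73], [0.41, -0.46]]
```

play_rows --increments '[{"slide":[4,0,0],"angular":[0,0,0],"claw":1},{"slide":[4,0,0],"angular":[0,0,0],"claw":1},{"slide":[4,0,0],"angular":[0,0,0],"claw":1},{"slide":[4,0,0],"angular":[0,0,0],"claw":1},{"slide":[3,0,0],"angular":[0,0,0],"claw":1},{"slide":[0.5,0,0],"angular":[0,0,0],"claw":1},{"slide":[0,0,0],"angular":[0,0,0],"claw":1},{"slide":[-6,0,0],"angular":[0,0,0],"claw":1}]'

```text
time: 5.05
ee_pos: [0.4738, -0.1938, 0.0135]
tcp_rot: [180.0, -0.0, -18.9]
wrist_force: [-1.5, -0.8, 0.2]
opening: 0.0852
grasp_force: 0.0
```

play_rows --increments '[{"slide":[0,0,-40],"angular":[0,0,0],"claw":1},{"slide":[0,0,-40],"angular":[0,0,0],"claw":-1},{"slide":[13,47,0],"angular":[0,0,0],"claw":-1},{"slide":[13,47,0],"angular":[0,0,0],"claw":-1},{"slide":[0,47,0],"angular":[0,0,0],"claw":-1},{"slide":[0,0,0],"angular":[0,0,0],"claw":-1},{"slide":[0,0,0],"angular":[0,0,0],"claw":-1}]'

```text
time: 5.75
ee_pos: [0.4516, -0.3361, 0.0932]
tcp_rot: [-180.0, 0.0, -19.0]
wrist_force: [-0.6, 0.3, -0.5]
opening: 0.0002
grasp_force: 0.0
```

```bash
python3 - <<'E'
from h import *
st()
cv2.imwrite('pics/a3.png',np.hstack([cv2.resize(bot.camera(c)[y:y+150,x:x+130,::-1],None,fx=3,fy=3,interpolation=2) for c,x,y in(('top',220,150),('side',190,130))]))
E
```

```text
t 5.75 tcp [ 0.4516 -0.3361  0.0932] rot [-1.7998e+02  3.0000e-02 -1.9000e+01] F [-0.6  0.3 -0.5] open 0.0002 jig [ -49.1 -378. ] relyaw -5.86
```

View pics/a3.png

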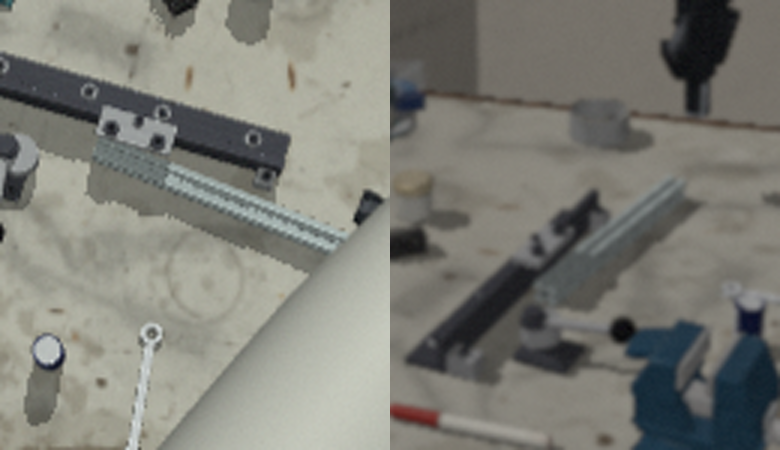

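Profile's left end is now just below the bush plate, at about (100,137) and (93,162). The right end is partly covered by the arm. I'll check this against the prediction.

```bash
python3 - <<'E'
from h import *
j=np.load('j.npy')
for c in((-34.6,-228.4),(-37,-228)):
  p=[*tow(j,c),j[2]-.1]
  for q in((10,120),(-10,120),(10,-120),(-10,-120),(10,60),(-10,60),(10,-60),(-10,-60)):
    w=tow(p,q);print(q,((proj('top',[*w,.02])-[220,150]+.5)*3-.5).round(0),end=' ')
  print()
e=bot.get_obs()['ee_pos']
print('tool rel to profile', )
p=[*tow(j,(-34.6,-228.4)),j[2]-.1];print(tojig(p,e))
E
```

```text
(10, 120) [100. 136.] (-10, 120) [ 91. 157.] (10, -120) [369. 244.] (-10, -120) [361. 266.] (10, 60) [166. 162.] (-10, 60) [157. 184.] (10, -60) [301. 216.] (-10, -60) [293. 238.] 
(10, 120) [ 99. 138.] (-10, 120) [ 90. 160.] (10, -120) [368. 246.] (-10, -120) [360. 268.] (10, 60) [165. 165.] (-10, 60) [156. 187.] (10, -60) [300. 219.] (-10, -60) [291. 241.] 
tool rel to profile
[   0.85114664 -148.76856277]
```

play_rows --increments '[{"slide":[0,0,30],"angular":[0,0,0],"claw":-1},{"slide":[-0.8,0,25],"angular":[0,0,0],"claw":-1},{"slide":[0,0,12],"angular":[0,0,0],"claw":-1},{"slide":[0,-3,0],"angular":[0,0,0],"claw":-1},{"slide":[0,-3,0],"angular":[0,0,0],"claw":-1},{"slide":[0,-4,0],"angular":[0,0,0],"claw":-1},{"slide":[0,-4,0],"angular":[0,0,0],"claw":-1},{"slide":[0,-4,0],"angular":[0,0,0],"claw":-1}]'

```text
time: 6.65
ee_pos: [0.4581, -0.3182, 0.0273]
tcp_rot: [180.0, -0.1, -18.9]
wrist_force: [-0.8, -1.4, 1.7]
opening: -0.0002
grasp_force: 1.0
```

play_rows --increments '[{"slide":[0,-4,0],"angular":[0,0,0],"claw":-1},{"slide":[0,-4,0],"angular":[0,0,0],"claw":-1},{"slide":[0,-4,0],"angular":[0,0,0],"claw":-1},{"slide":[0,-4,0],"angular":[0,0,0],"claw":-1},{"slide":[0,-4,0],"angular":[0,0,0],"claw":-1},{"slide":[0,-4,0],"angular":[0,0,0],"claw":-1},{"slide":[0,-4,0],"angular":[0,0,0],"claw":-1},{"slide":[0,-4,0],"angular":[0,0,0],"claw":-1}]'

```text
time: 7.45
ee_pos: [0.468, -0.2877, 0.0264]
tcp_rot: [180.0, 0.0, -18.9]
wrist_force: [-1.1, -1.6, 2.7]
opening: -0.0001
grasp_force: 1.1
```

play_rows --increments '[{"slide":[0,-4,0],"angular":[0,0,0],"claw":-1},{"slide":[0,-4,0],"angular":[0,0,0],"claw":-1},{"slide":[0,-4,0],"angular":[0,0,0],"claw":-1},{"slide":[0,-4,0],"angular":[0,0,0],"claw":-1},{"slide":[0,0,0],"angular":[0,0,0],"claw":-1}]'

```text
time: 7.95
ee_pos: [0.4732, -0.2722, 0.0263]
tcp_rot: [-180.0, 0.0, -18.8]
wrist_force: [-0.3, -0.0, 0.5]
opening: -0.0
grasp_force: 0.0
```

```bash
python3 - <<'E'
from h import *
st()
cv2.imwrite('pics/a4.png',np.hstack([cv2.resize(bot.camera(c)[y:y+150,x:x+130,::-1],None,fx=3,fy=3,interpolation=2) for c,x,y in(('top',200,140),('side',190,130))]))
E
```

```text
t 7.95 tcp [ 0.4732 -0.2722  0.0263] rot [-1.7996e+02  2.0000e-02 -1.8840e+01] F [-0.3 -0.   0.5] open -0.0 jig [ -42.6 -310.8] relyaw -5.7
```

View pics/a4.png

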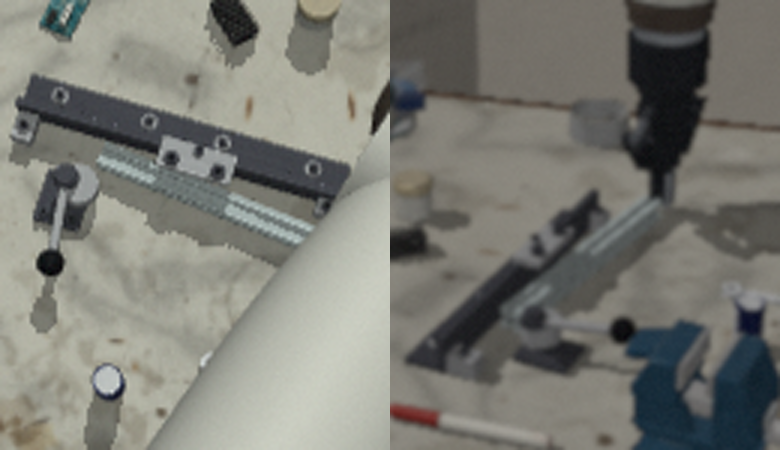

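The profile is entering the clamp gap with its left end's corners at about (105,146) and (97,166), and its lower edge near (297,243).

```bash
python3 - <<'E'
from h import *
j=np.load('j.npy');f=lambda U,V:tojig(j,px('top',*up(U,V,(200,140),3),.02)).round(1)
for q in((105,146),(97,166),(297,243),(310,225),(235,193)):print(q,f(*q))
p=[*tow(j,(-28.4,-168)),j[2]-.1]
for q in((10,120),(-10,120),(10,-40),(-10,-60)):print(q,((proj('top',[*tow(p,q),.02])-[200,140]+.5)*3-.5).round(0))
E
```

```text
(105, 146) [ -9.4 -60.7]
(97, 166) [-27.9 -59.4]
(297, 243) [ -43.2 -237.6]
(310, 225) [ -25.4 -243.8]
(235, 193) [ -17.  -176.7]
(10, 120) [ 93. 139.]
(-10, 120) [ 84. 160.]
(10, -40) [270. 210.]
(-10, -60) [284. 241.]
```

play_rows --increments '[{"slide":[0,-5,0],"angular":[0,0,0],"claw":-1},{"slide":[0,-5,0],"angular":[0,0,0],"claw":-1},{"slide":[0,-5,0],"angular":[0,0,0],"claw":-1},{"slide":[0,-5,0],"angular":[0,0,0],"claw":-1},{"slide":[0,-5,0],"angular":[0,0,0],"claw":-1},{"slide":[0,-5,0],"angular":[0,0,0],"claw":-1},{"slide":[0,-5,0],"angular":[0,0,0],"claw":-1},{"slide":[0,-5,0],"angular":[0,0,0],"claw":-1}]'

```text
time: 8.85
ee_pos: [0.4862, -0.2346, 0.0265]
tcp_rot: [-180.0, 0.0, -18.9]
wrist_force: [-0.2, -1.1, -0.6]
opening: 0.0
grasp_force: 0.3
```

play_rows --increments '[{"slide":[0,-4,0],"angular":[0,0,0],"claw":-1},{"slide":[0,-4,0],"angular":[0,0,0],"claw":-1},{"slide":[0,-3,0],"angular":[0,0,0],"claw":-1},{"slide":[0,-2,0],"angular":[0,0,0],"claw":-1}]'

```text
time: 9.25
ee_pos: [0.4903, -0.2225, 0.0265]
tcp_rot: [180.0, -0.0, -18.9]
wrist_force: [-0.4, -0.9, -0.3]
opening: -0.0
grasp_force: 0.3
```

play_rows --increments '[{"slide":[0,-1,0],"angular":[0,0,0],"claw":-1},{"slide":[0,-1,0],"angular":[0,0,0],"claw":-1}]'

```text
time: 9.45
ee_pos: [0.4909, -0.2208, 0.0265]
tcp_rot: [180.0, -0.0, -18.9]
wrist_force: [-0.4, -0.2, -0.4]
opening: -0.0001
grasp_force: 0.3
```

```bash
python3 - <<'E'
from h import *
st()
cv2.imwrite('pics/a5.png',np.hstack([cv2.resize(bot.camera(c)[y:y+150,x:x+130,::-1],None,fx=3,fy=3,interpolation=2) for c,x,y in(('top',190,140),('side',190,130))]))
E
```

```text
t 9.45 tcp [ 0.4909 -0.2208  0.0265] rot [180.    -0.   -18.88] F [-0.4 -0.2 -0.4] open -0.0001 jig [ -37.  -256.8] relyaw -5.74
```

View pics/a5.png

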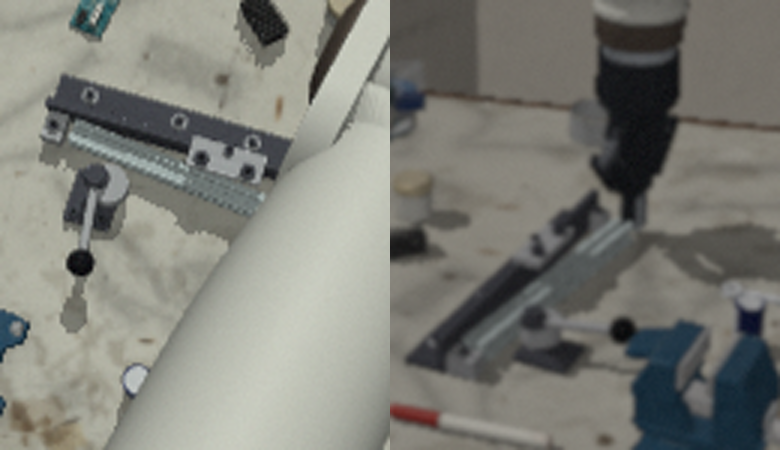

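The left end, at about (75,125) and (67,144), is behind the clamp post and a few millimetres from the left stop. I'll push on in small steps until it touches.

play_rows --increments '[{"slide":[0,-1,0],"angular":[0,0,0],"claw":-1},{"slide":[0,-1,0],"angular":[0,0,0],"claw":-1},{"slide":[0,0,0],"angular":[0,0,0],"claw":-1}]'

```text
time: 9.85
ee_pos: [0.4916, -0.2189, 0.0265]
tcp_rot: [180.0, -0.0, -18.9]
wrist_force: [-0.7, 0.3, 0.2]
opening: 0.0005
grasp_force: 0.2
```

play_rows --increments '[{"slide":[0,-1,0],"angular":[0,0,0],"claw":-1},{"slide":[0,0,0],"angular":[0,0,0],"claw":-1}]'

```text
time: 10.05
ee_pos: [0.4919, -0.218, 0.0265]
tcp_rot: [180.0, -0.0, -18.9]
wrist_force: [-0.5, -1.0, 0.0]
opening: -0.0001
grasp_force: 0.2
```

play_rows --increments '[{"slide":[0,-1,0],"angular":[0,0,0],"claw":-1},{"slide":[0,0,0],"angular":[0,0,0],"claw":-1}]'

```text
time: 10.25
ee_pos: [0.4922, -0.217, 0.0265]
tcp_rot: [-180.0, -0.0, -18.9]
wrist_force: [0.3, -0.6, 0.2]
opening: 0.0001
grasp_force: 0.2
```

```bash
python3 - <<'E'
from h import *
st()
im=bot.camera('top')[165:205,195:265,::-1]
cv2.imwrite('pics/a6.png',cv2.resize(im,None,fx=10,fy=10,interpolation=2))
E
```

```text
t 10.25 tcp [ 0.4922 -0.217   0.0265] rot [-180.     -0.    -18.87] F [ 0.3 -0.6  0.2] open 0.0001 jig [ -36.6 -252.8] relyaw -5.73
```

View pics/a6.png

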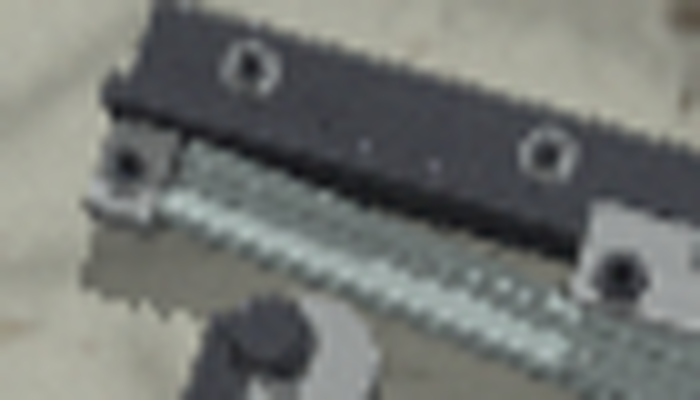

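The left end is now against the left stop, at about (158,205). Next I'll back off, rise, turn parallel to the fence, open, and set the fingers down in front, one on each side of the bush plate.

play_rows --increments '[{"slide":[0,8,0],"angular":[0,0,0],"claw":-1},{"slide":[0,0,-40],"angular":[0,0,0],"claw":-1},{"slide":[0,0,-45],"angular":[0,0,-5.73],"claw":-1},{"slide":[-14,-40,0],"angular":[0,0,0],"claw":1},{"slide":[-14,-40,0],"angular":[0,0,0],"claw":1},{"slide":[0,-40,0],"angular":[0,0,0],"claw":1},{"slide":[0,0,0],"angular":[0,0,0],"claw":1},{"slide":[0,0,0],"angular":[0,0,0],"claw":1}]'

```text
time: 11.1
ee_pos: [0.4882, -0.108, 0.1116]
tcp_rot: [-179.7, -0.0, -12.5]
wrist_force: [0.2, -0.3, -0.9]
opening: 0.0723
grasp_force: 0.0
```

```bash
python3 -c "
from h import *
st()"
```

```text
t 11.1 tcp [ 0.4882 -0.108   0.1116] rot [-1.7972e+02 -2.0000e-02 -1.2550e+01] F [ 0.2 -0.3 -0.9] open 0.0723 jig [ -65.3 -147.6] relyaw 0.59
```

play_rows --increments '[{"slide":[0,0,0],"angular":[0,0,0],"claw":1},{"slide":[0,0,30],"angular":[0,0,0],"claw":1},{"slide":[0,0,30],"angular":[0,0,0],"claw":1},{"slide":[0,0,25],"angular":[0,0,0],"claw":1},{"slide":[0,0,12],"angular":[0,0,0],"claw":1},{"slide":[0,0,0],"angular":[0,0,0],"claw":1}]'

```text
time: 11.7
ee_pos: [0.4871, -0.1082, 0.013]
tcp_rot: [-179.7, 0.2, -12.7]
wrist_force: [0.6, 0.3, 0.4]
opening: 0.0851
grasp_force: 0.0
```

```bash
python3 -c "
from h import *
st()"
```

```text
t 11.7 tcp [ 0.4871 -0.1082  0.013 ] rot [-1.7971e+02  1.7000e-01 -1.2680e+01] F [0.6 0.3 0.4] open 0.0851 jig [ -66.4 -148. ] relyaw 0.46
```

play_rows --increments '[{"slide":[0,-6,0],"angular":[0,0,0.46],"claw":1},{"slide":[4,0,0],"angular":[0,0,0],"claw":1},{"slide":[4,0,0],"angular":[0,0,0],"claw":1},{"slide":[4,0,0],"angular":[0,0,0],"claw":1},{"slide":[4,0,0],"angular":[0,0,0],"claw":1},{"slide":[4,0,0],"angular":[0,0,0],"claw":1},{"slide":[4,0,0],"angular":[0,0,0],"claw":1},{"slide":[3,0,0],"angular":[0,0,0],"claw":1}]'

```text
time: 12.5
ee_pos: [0.515, -0.113, 0.0144]
tcp_rot: [-179.5, 0.0, -12.6]
wrist_force: [-0.6, -0.2, 1.8]
opening: 0.0854
grasp_force: 0.7
```

play_rows --increments '[{"slide":[2,0,0],"angular":[0,0,0],"claw":1},{"slide":[2,0,0],"angular":[0,0,0],"claw":1},{"slide":[1,0,0],"angular":[0,0,0],"claw":1},{"slide":[0,0,0],"angular":[0,0,0],"claw":1}]'

```text
time: 12.9
ee_pos: [0.5197, -0.114, 0.0144]
tcp_rot: [-179.5, -0.0, -12.6]
wrist_force: [0.0, -0.0, -0.2]
opening: 0.0855
grasp_force: 0.0
```

play_rows --increments '[{"slide":[1,0,0],"angular":[0,0,0],"claw":1},{"slide":[1,0,0],"angular":[0,0,0],"claw":1},{"slide":[0,0,0],"angular":[0,0,0],"claw":1}]'

```text
time: 13.2
ee_pos: [0.5217, -0.1144, 0.0145]
tcp_rot: [-179.5, -0.0, -12.6]
wrist_force: [-0.4, -1.5, -0.6]
opening: 0.0853
grasp_force: 0.0
```

```bash
python3 -c "
from h import *
st()"
```

```text
t 13.2 tcp [ 0.5217 -0.1144  0.0145] rot [-1.7948e+02 -1.0000e-02 -1.2630e+01] F [-0.4 -1.5 -0.6] open 0.0853 jig [ -31.3 -146.2] relyaw 0.51
```

play_rows --increments '[{"slide":[1,0,0],"angular":[0,0,0.5],"claw":1},{"slide":[0,0,0],"angular":[0,0,0],"claw":1}]'

```text
time: 13.4
ee_pos: [0.5221, -0.1171, 0.0145]
tcp_rot: [-179.4, 0.0, -13.0]
wrist_force: [0.3, -0.2, 0.2]
opening: 0.0856
grasp_force: 0.0
```

play_rows --increments '[{"slide":[1,0,0],"angular":[0,0,0],"claw":1},{"slide":[0,0,0],"angular":[0,0,0],"claw":1}]'

```text
time: 13.6
ee_pos: [0.5224, -0.1171, 0.0145]
tcp_rot: [-179.4, 0.1, -12.9]
wrist_force: [-4.6, 1.2, 3.8]
opening: 0.0855
grasp_force: 2.4
```

```bash
python3 -c "
from h import *
st()"
```

```text
t 13.6 tcp [ 0.5224 -0.1171  0.0145] rot [-1.7939e+02  9.0000e-02 -1.2940e+01] F [-4.6  1.2  3.8] open 0.0855 jig [ -30.  -148.7] relyaw 0.2
```

play_rows --increments '[{"slide":[0.7,0,0],"angular":[0,0,0],"claw":1},{"slide":[0,0,0],"angular":[0,0,0],"claw":1}]'

```text
time: 13.8
ee_pos: [0.5224, -0.1171, 0.0144]
tcp_rot: [-179.4, 0.2, -12.9]
wrist_force: [-9.0, 2.2, 5.0]
opening: 0.0855
grasp_force: 4.3
```

play_rows --increments '[{"slide":[0.7,0,0],"angular":[0,0,0],"claw":1},{"slide":[0,0,0],"angular":[0,0,0],"claw":1}]'

```text
time: 14.0
ee_pos: [0.5225, -0.1171, 0.0144]
tcp_rot: [-179.4, 0.2, -12.9]
wrist_force: [-12.5, 3.5, 8.0]
opening: 0.0856
grasp_force: 6.1
```

```bash
python3 - <<'E'
from h import *
st()
cv2.imwrite('pics/a7.png',np.hstack([cv2.resize(bot.camera(c)[y:y+150,x:x+130,::-1],None,fx=3,fy=3,interpolation=2) for c,x,y in(('top',190,140),('side',190,150))]))
E
```

```text
t 14.0 tcp [ 0.5225 -0.1171  0.0144] rot [-179.4     0.24  -12.94] F [-12.5   3.5   8. ] open 0.0856 jig [ -29.9 -148.7] relyaw 0.2
```

The profile is seated with about 13 N against the fence. I'll check clearance around the knob, because the vise stands nearby, using the pictures I've already seen.

```bash
python3 - <<'E'
from h import *
j=np.load('j.npy')
for n,uv in(('anvil right',(298,378)),('jaw back right',(278,348)),('front right low',(292,410)),('back top left',(250,347))):
  for z in(0,.04,.08):print(n,z,tojig(j,px('top',uv[0]/1.5,uv[1]/1.5,z)).round(0),end=' ')
  print()
# height of vise: intersect side ray of its top edge with vertical planes near
for uv in((410,360),(432,358),(475,368)):
  c,d=ray('side',uv[0]/1.5,uv[1]/1.5)
  for z in(.03,.06,.09):print(uv,z,tojig(j,c+d*(z-c[2])/d[2]).round(0),end=' ')
  print()
st()
E
```

```text
anvil right 0 [-187.  -21.] anvil right 0.04 [-191.  -27.] anvil right 0.08 [-194.  -33.] 
jaw back right 0 [-149.   27.] jaw back right 0.04 [-154.   19.] jaw back right 0.08 [-159.   11.] 
front right low 0 [-240.  -28.] front right low 0.04 [-242.  -34.] front right low 0.08 [-244.  -40.] 
back top left 0 [-161.   72.] back top left 0.04 [-165.   63.] back top left 0.08 [-170.   54.] 
(410, 360) 0.03 [-126.  -65.] (410, 360) 0.06 [-144.  -22.] (410, 360) 0.09 [-162.   22.] 
(432, 358) 0.03 [-155.  -86.] (432, 358) 0.06 [-171.  -42.] (432, 358) 0.09 [-188.    2.] 
(475, 368) 0.03 [-225.  -90.] (475, 368) 0.06 [-239.  -45.] (475, 368) 0.09 [-252.   -1.] 
t 14.1 tcp [ 0.5224 -0.1171  0.0143] rot [-179.4     0.24  -12.94] F [-11.9   3.2   8.7] open 0.0857 jig [ -29.9 -148.7] relyaw 0.2
```

play_rows --increments '[{"slide":[-3,0,0],"angular":[0,0,0],"claw":1},{"slide":[-5,0,0],"angular":[0,0,0],"claw":1},{"slide":[0,0,-40],"angular":[0,0,0],"claw":1},{"slide":[0,0,-40],"angular":[0,0,0],"claw":-1},{"slide":[0,0,-30],"angular":[0,0,0],"claw":-1},{"slide":[-18,-42,0],"angular":[0,0,0],"claw":-1},{"slide":[-18,-42,0],"angular":[0,0,0],"claw":-1},{"slide":[-18,-42,0],"angular":[0,0,0],"claw":-1}]'

```text
time: 14.9
ee_pos: [0.4764, -0.0479, 0.1281]
tcp_rot: [-176.5, -0.0, -7.6]
wrist_force: [0.1, 0.3, 0.4]
opening: 0.0123
grasp_force: 0.0
```

play_rows --increments '[{"slide":[0,0,0],"angular":[0,0,-6.8],"claw":-1},{"slide":[0,0,0],"angular":[0,0,0],"claw":-1}]'

```text
time: 15.1
ee_pos: [0.4767, -0.0482, 0.1282]
tcp_rot: [-176.6, -0.4, -0.7]
wrist_force: [-0.2, -0.0, -0.5]
opening: -0.0004
grasp_force: 0.0
```

```bash
cat >> h.py <<'E'
def lev(a):
    o=bot.get_obs();j=np.load('j.npy');ps=np.radians(o['tcp_rot'][2]);e=tojig(j,o['ee_pos']);v=e-[-47,-40];p=ps-j[2]
    tx=np.array([np.cos(p),np.sin(p)]);ty=np.array([np.sin(p),-np.cos(p)]);print('rel pivot in tool',v@tx,v@ty)
E
python3 -c "
from h import *
st();lev(0)"
```

```text
t 15.1 tcp [ 0.4767 -0.0482  0.1282] rot [-176.59   -0.43   -0.73] F [-0.2 -0.  -0.5] open -0.0004 jig [-90.1 -92. ] relyaw 12.41
rel pivot in tool -53.258494414754864 41.495960212464574
```

play_rows --increments '[{"slide":[0,0,0],"angular":[-3.4,-0.4,5.4],"claw":-1},{"slide":[0,0,0],"angular":[0,0,0],"claw":-1},{"slide":[0,-18,0],"angular":[0,0,0],"claw":-1},{"slide":[0,-18,0],"angular":[0,0,0],"claw":-1},{"slide":[0,-18,0],"angular":[0,0,0],"claw":-1},{"slide":[0,-16,0],"angular":[0,0,0],"claw":-1},{"slide":[0,0,0],"angular":[0,0,0],"claw":-1}]'

```text
time: 15.8
ee_pos: [0.4799, -0.0183, 0.1288]
tcp_rot: [-178.2, 0.2, -3.2]
wrist_force: [-0.5, 0.1, 0.1]
opening: -0.0002
grasp_force: 0.0
```

```bash
python3 -c "
from h import *
st();lev(0)"
```

```text
t 15.8 tcp [ 0.4799 -0.0183  0.1288] rot [-178.21    0.21   -3.17] F [-0.5  0.1  0.1] open -0.0002 jig [-93.8 -62.1] relyaw 9.97
rel pivot in tool -49.92191330937744 13.623691461365684
```

```bash
python3 -c "
from h import *
print(bot.get_obs()['q'].round(2),bot.get_obs()['qd'].round(2))"
```

```text
[ -3.17  -5.04 -13.37  81.88   1.79 180.  ] [-0.74 -0.11 -0.04 -0.02 -0.82  0.06]
```

play_rows --increments '[{"slide":[0,-6,0],"angular":[-1.8,0,0],"claw":-1},{"slide":[0,-6,0],"angular":[0,0,0],"claw":-1},{"slide":[0,-6,0],"angular":[0,0,0],"claw":-1},{"slide":[0,0,0],"angular":[0,0,0],"claw":-1}]'

```text
time: 16.2
ee_pos: [0.48, -0.0152, 0.129]
tcp_rot: [-179.4, 0.2, -2.1]
wrist_force: [0.4, 0.4, 0.4]
opening: -0.0
grasp_force: 0.0
```

```bash
python3 -c "
from h import *
st();lev(0);print(bot.get_obs()['q'].round(2))"
```

```text
t 16.2 tcp [ 0.48   -0.0152  0.129 ] rot [-179.43    0.22   -2.11] F [0.4 0.4 0.4] open -0.0 jig [-94.4 -59. ] relyaw 11.03
rel pivot in tool -50.15412995846558 9.592566240302377
[ -2.13  -5.02 -13.32  81.91   0.57 179.98]
```

play_rows --increments '[{"slide":[0,0,0],"angular":[-0.5,0,-4.5],"claw":-1},{"slide":[0,0,0],"angular":[0,0,-4.5],"claw":-1},{"slide":[0,0,0],"angular":[0,0,0],"claw":-1},{"slide":[5,-13,0],"angular":[0,0,0],"claw":-1},{"slide":[5,-13,0],"angular":[0,0,0],"claw":-1},{"slide":[0,-13,0],"angular":[0,0,0],"claw":-1},{"slide":[0,0,0],"angular":[0,0,0],"claw":-1}]'

```text
time: 16.9
ee_pos: [0.4851, 0.0264, 0.129]
tcp_rot: [-179.9, 0.2, 7.0]
wrist_force: [0.1, -0.3, -0.4]
opening: -0.0001
grasp_force: 0.0
```

```bash
python3 -c "
from h import *
st();lev(0);print(bot.get_obs()['q'].round(2))"
```

```text
t 16.9 tcp [0.4851 0.0264 0.129 ] rot [-179.89    0.2     6.99] F [ 0.1 -0.3 -0.4] open -0.0001 jig [-98.9 -17.4] relyaw 20.13
rel pivot in tool -40.951901234453466 -39.08506329891762
[ 3.0600e+00 -4.2600e+00 -1.2620e+01  8.1860e+01  1.0000e-01  1.7607e+02]
```

play_rows --increments '[{"slide":[0,0,30],"angular":[0,0,0],"claw":-1},{"slide":[0,0,30],"angular":[0,0,0],"claw":-1},{"slide":[0,0,20],"angular":[0,0,0],"claw":-1},{"slide":[0,0,10],"angular":[0,0,0],"claw":-1},{"slide":[-3,5,0],"angular":[0,0,0],"claw":-1},{"slide":[-2,5,0],"angular":[0,0,0],"claw":-1},{"slide":[-2,4,0],"angular":[0,0,0],"claw":-1},{"slide":[0,0,0],"angular":[0,0,0],"claw":-1}]'

```text
time: 17.7
ee_pos: [0.4802, 0.0093, 0.0402]
tcp_rot: [-179.9, 0.1, 6.9]
wrist_force: [0.5, 0.8, -0.3]
opening: -0.0002
grasp_force: 0.4
```

play_rows --increments '[{"slide":[0,4,0],"angular":[0,0,0],"claw":-1},{"slide":[0,4,0],"angular":[0,0,0],"claw":-1},{"slide":[0,0,0],"angular":[0,0,0],"claw":-1}]'

```text
time: 18.0
ee_pos: [0.4809, 0.0015, 0.0394]
tcp_rot: [-179.9, 0.2, 6.9]
wrist_force: [0.1, 1.4, 2.1]
opening: -0.0002
grasp_force: 0.8
```

```bash
python3 -c "
from h import *
st();lev(0)"
```

```text
t 18.0 tcp [0.4809 0.0015 0.0394] rot [-1.7992e+02  1.5000e-01  6.8900e+00] F [0.1 1.4 2.1] open -0.0002 jig [-97.4 -42.6] relyaw 20.03
rel pivot in tool -48.18810552857018 -14.84220478505737
```

Pushing on the lever (grasp force 0.8 N, wrist 1.4 N). I'll follow the arc now.

play_rows --increments '[{"slide":[-1.4,5.1,0],"angular":[0,0,-6],"claw":-1},{"slide":[-1.4,5.1,0],"angular":[0,0,-6],"claw":-1},{"slide":[-1.4,5.1,0],"angular":[0,0,-6],"claw":-1},{"slide":[-1.4,5.1,0],"angular":[0,0,-6],"claw":-1},{"slide":[-1.4,5.1,0],"angular":[0,0,-6],"claw":-1},{"slide":[0,0,0],"angular":[0,0,0],"claw":-1}]'

```text
time: 18.6
ee_pos: [0.4824, -0.0246, 0.039]
tcp_rot: [-179.8, 0.1, 37.0]
wrist_force: [-0.3, 0.4, 0.5]
opening: -0.0001
grasp_force: 0.3
```

```bash
python3 -c "
from h import *
st();lev(0)"
```

```text
t 18.6 tcp [ 0.4824 -0.0246  0.039 ] rot [-1.7984e+02  1.2000e-01  3.6960e+01] F [-0.3  0.4  0.5] open -0.0001 jig [-89.9 -67.6] relyaw 50.1
rel pivot in tool -48.73816044009841 -15.229838161131065
```

play_rows --increments '[{"slide":[-1.4,5.1,0],"angular":[0,0,-6],"claw":-1},{"slide":[-1.4,5.1,0],"angular":[0,0,-6],"claw":-1},{"slide":[-1.4,5.1,0],"angular":[0,0,-6],"claw":-1},{"slide":[-1.4,5.1,0],"angular":[0,0,-6],"claw":-1},{"slide":[-1.2,5.1,0],"angular":[0,0,-6],"claw":-1},{"slide":[0,0,0],"angular":[0,0,0],"claw":-1}]'

```text
time: 19.2
ee_pos: [0.4968, -0.0462, 0.0388]
tcp_rot: [-179.8, 0.1, 66.8]
wrist_force: [-1.1, 0.7, 0.9]
opening: -0.0001
grasp_force: 0.1
```

```bash
python3 -c "
from h import *
st();lev(0)"
```

```text
t 19.2 tcp [ 0.4968 -0.0462  0.0388] rot [-1.7978e+02  7.0000e-02  6.6800e+01] F [-1.1  0.7  0.9] open -0.0001 jig [-71.  -85.4] relyaw 79.94
rel pivot in tool -48.88047890539478 -15.729248211324782
```

play_rows --increments '[{"slide":[-0.7,2.6,0],"angular":[0,0,-3],"claw":-1},{"slide":[-0.6,2.6,0],"angular":[0,0,-3],"claw":-1},{"slide":[-0.6,2.6,0],"angular":[0,0,-3],"claw":-1},{"slide":[-0.6,2.6,0],"angular":[0,0,-3],"claw":-1},{"slide":[0,0,0],"angular":[0,0,0],"claw":-1}]'

```text
time: 19.7
ee_pos: [0.5032, -0.0517, 0.0385]
tcp_rot: [-179.5, 0.1, 78.6]
wrist_force: [-13.9, -0.8, 8.9]
opening: 0.0001
grasp_force: 7.4
```

```bash
python3 -c "
from h import *
st();lev(0)"
```

```text
t 19.7 tcp [ 0.5032 -0.0517  0.0385] rot [-1.7948e+02  9.0000e-02  7.8650e+01] F [-13.9  -0.8   8.9] open 0.0001 jig [-63.6 -89.3] relyaw 91.78
rel pivot in tool -48.752899376714886 -18.084228070469887
```

play_rows --increments '[{"slide":[0,1.5,0],"angular":[0,0,0],"claw":-1},{"slide":[0,0,0],"angular":[0,0,0],"claw":-1}]'

```text
time: 19.9
ee_pos: [0.5035, -0.0517, 0.0384]
tcp_rot: [-179.4, 0.1, 78.5]
wrist_force: [-21.9, 0.7, 13.3]
opening: 0.0001
grasp_force: 10.9
```

play_rows --increments '[{"slide":[0,1,0],"angular":[0,0,0],"claw":-1},{"slide":[0,0,0],"angular":[0,0,0],"claw":-1}]'

```text
time: 20.1
ee_pos: [0.5036, -0.0518, 0.0384]
tcp_rot: [-179.3, 0.1, 78.5]
wrist_force: [-26.3, 0.8, 17.5]
opening: -0.0001
grasp_force: 13.3
```

```bash
python3 -c "
from h import *
st();lev(0)"
```

```text
t 20.1 tcp [ 0.5036 -0.0518  0.0384] rot [-1.7925e+02  1.0000e-01  7.8550e+01] F [-26.3   0.8  17.5] open -0.0001 jig [-63.1 -89.3] relyaw 91.69
rel pivot in tool -48.807738609936614 -17.585823898799475
```

It has stalled with the force still climbing, so the lever is at its stop. I'll retreat and use the last picture.

play_rows --increments '[{"slide":[0,-6,0],"angular":[0,0,0],"claw":-1},{"slide":[0,-10,0],"angular":[0,0,0],"claw":-1},{"slide":[0,-10,0],"angular":[0,0,0],"claw":-1},{"slide":[0,0,-30],"angular":[0,0,0],"claw":-1},{"slide":[0,0,-40],"angular":[0,0,0],"claw":-1},{"slide":[0,0,-40],"angular":[0,0,0],"claw":-1},{"slide":[0,0,-40],"angular":[0,0,0],"claw":-1},{"slide":[0,-20,-40],"angular":[0,0,0],"claw":-1}]'

```text
time: 20.9
ee_pos: [0.464, -0.0433, 0.2303]
tcp_rot: [-179.8, -0.0, 78.8]
wrist_force: [0.4, -0.4, 0.9]
opening: 0.0
grasp_force: 0.0
```

play_rows --increments '[{"slide":[30,-30,-20],"angular":[0,0,0],"claw":-1},{"slide":[30,-30,-20],"angular":[0,0,0],"claw":-1},{"slide":[30,-30,-20],"angular":[0,0,0],"claw":-1},{"slide":[30,-30,0],"angular":[0,0,0],"claw":-1},{"slide":[30,-10,0],"angular":[0,0,0],"claw":-1},{"slide":[30,0,0],"angular":[0,0,0],"claw":-1},{"slide":[0,0,0],"angular":[0,0,0],"claw":-1}]'

```text
time: 21.6
ee_pos: [0.3707, 0.1606, 0.2893]
tcp_rot: [-179.8, -0.1, 79.0]
wrist_force: [0.7, -0.5, -1.0]
opening: 0.0002
grasp_force: 0.0
```

```bash
python3 - <<'E'
from h import *
st()
snap('top','b1.png',(180,150,340,270),5)
E
```

```text
t 21.6 tcp [0.3707 0.1606 0.2893] rot [-1.7982e+02 -7.0000e-02  7.9000e+01] F [ 0.7 -0.5 -1. ] open 0.0002 jig [-240.8   87.3] relyaw 92.14
```

View pics/b1.png

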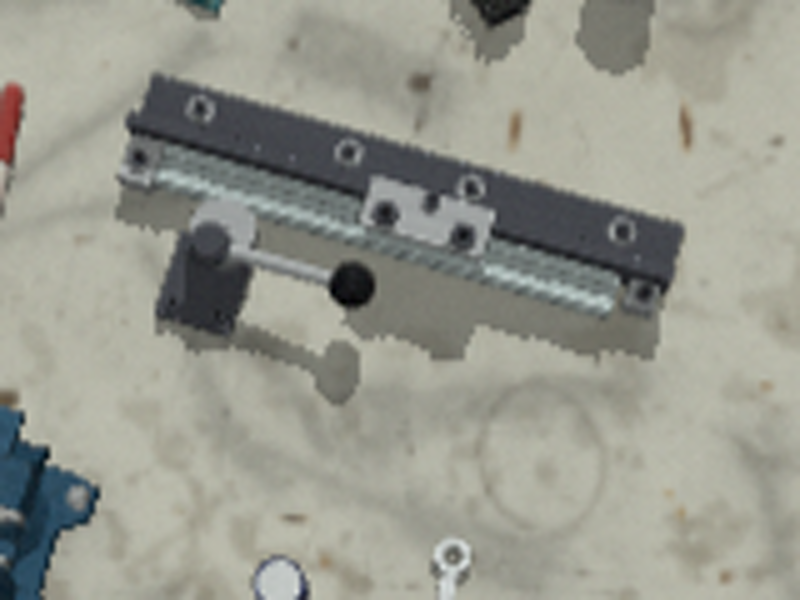

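The profile lies between the two stops, along the fence. The lever points right with its knob at (352,284) and the cam on the profile. I'll check the knob angle and the profile's pose in numbers.

```bash
python3 - <<'E'
from h import *
j=np.load('j.npy');o=(180,150)
k=tojig(j,px('top',*up(352,284,o),.036));v=k-[-47,-40];print('knob',k,'angle',np.arctan2(-v[1],-v[0]),np.hypot(*v))
for q in((157,181),(610,314),(618,290)):print(q,tojig(j,px('top',*up(*q,o),.02)).round(1))
E
```

```text
knob [ -46.55608874 -112.60211617] angle 1.5769105525791096 72.60347326194342
(157, 181) [-20.2  -1.4]
(610, 314) [ -20.8 -239. ]
(618, 290) [  -7.8 -239.5]
```

```bash
python3 -c "
from workcell import bot
print(bot.job_done())"
```

```text
the job is handed in; nothing more can be done
None
```

I handed the job in at about 21.6 s with no verdict shown: by the last picture the profile lies between the stops, its front edge 20 to 21 mm from the fence for a 20 mm profile, and the lever is at about 1.58 rad; clamp force was not measured, and I planned around the bystanders without measuring them afterwards.

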